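Shut, switch on and feed the label printer

ROBOT

A 6-joint arm with a two-finger parallel gripper is mounted at the origin on a cart in front of the work surface, level with it; the furniture and walls round the work are solid. World frame = base frame: x ahead of the robot, y to its left, z up, the work surface at z = 0. Lengths are in m, angles in degrees, forces in N, time in s.
With the tool pointing down it reaches from about 0.3 to 1 m from the base axis. Payload 5.1 kg.
Tool frame: the origin (TCP) lies midway between the tips of the shut fingers; the grasp point (between the pads) lies 19 mm behind it (arm.pinch_z is the distance from the TCP to the grasp point, in m); x points along the fingers, y is the direction in which the jaws open and shut, and the axes are right-handed (so a half turn about x gives the same grasp; the last joint's range is limited). The gripper opens to 95 mm and grips with 3 to 60 N. Pads are 20 mm wide; open, the fingers measure 119 mm over their backs; the gripper's body (75 mm by 180 mm) begins 59 mm behind the grasp point.
Start: joints at [-68.56, 7.093, 94.555, -0, 78.352, -4.733], TCP at [0.287, -0.583, 0.215] pointing down, gripper open.
Joint ranges: [-149.61, 149.61], [-58.7, 133.49], [1.44, 155.28], [-77.14, 257.14], [18.33, 153.61], [-166.67, 166.67]. Speed limits (degrees/s): [147.25, 147.25, 180, 180, 180, 180].

INTERFACE

Orientations are given as [roll, pitch, yaw] about the fixed x, y, z axes, in that order (R = Rz(yaw) Ry(pitch) Rx(roll)).
In Python, from bench import arm gives the robot as it stands.
- The arm moves only by the tool send_rows, never from a script. Its argument "targets" is a list of rows, each an object of numbers: "tx", "ty", "tz": the shift along the tool's x, y, z in cm; "wx", "wy", "wz": the turn, a rotation vector about the tool's x, y, z in degrees; "fingers": the closure, from 0 (fully open) to 1 (shut). A call has exactly 8 rows; each row is the pose to reach, as a shift and turn from the pose commanded when the call began, along the tool's axes at that moment; what a row does not reach only later rows make up. A row lasts 1/12 s, in which the tool goes at most 41.7 mm and 7.16 degrees, less where a joint would pass 70% of its speed; a pose out of reach is approached as far as the arm can. A call with a gripper value outside its range is refused whole. The fingers move at their own pace and stop on an object; "newtons" is the grip in N (left out, the last holds). Time passes only in rows, so rows that repeat a pose let the fingers close, or fill a call up. It gives the time, the measured TCP pose, the force and the opening at its end, in the units of the state.
- arm.get_obs(): the state, without advancing time (a new reading comes with each control period).
- arm.grab_frame(name): name is "side" or "top" or "wrist"; returns the picture (384x512x3 uint8, blue, green, red); there is no depth.
- arm.camera_model(name): a dict with "camera_matrix" (3x3 intrinsics, pixels), "world_from_camera" (4x4, takes a point from camera to world coordinates); the wrist camera has in their place "tool_from_camera" (4x4, takes a point from camera to tool coordinates, whose origin is the TCP and whose axes are the tool frame's). Camera axes: x right, y down, z forward; pixel columns grow to the right and rows downward; lengths in m; the calibration is good to about 2 mm. A picture is of the moment at which its call begins: read the wrist's pose just before it. camera_model takes no time and is no camera call.
- arm.finish_job(): hands the job in, once; it reports no verdict.
The state is a dict: "t": time; "joint_pos": joint angles; "dq": joint speeds; "joint_efforts": joint torques, N m; "position": TCP position; "tcp_rot": TCP orientation; "contact_force": force on the tool from outside, world axes, zero at the start; "moment": the same for the moment, N m; "width": finger opening in m.
Only numpy, scipy, OpenCV 4.12 (cv2) and the standard library are available. Lean on these libraries where they do the work, as an engineer would, in place of code of your own. Each camera call takes 0.05 s, during which the arm holds its last target.

TASK

The desktop label printer on the table has just had a new roll put in and its cover stands ajar: press down the two front corners of the cover until both have clicked shut and stay down, then switch the printer on by pushing over the raised end of its rocker switch, and last press the long feed key fully down and let it come up again. Only press, with the tips of the closed fingers: do not press the round key, lift the cover or pick anything up, and leave the two jars, the spare roll, the marker pen and the petri dish by the printer where they are.

Things in the scene. Friction and masses are not known exactly. Their poses are not given: they have to be found in the camera images.
- printer: White desktop label printer, fixed on the table, 220 mm deep (x), 190 wide (y), 130 high. Origin: centre of its underside; -x is the front with the label slot, +y its left seen from the robot, z up. The front 52 mm of the top is a fixed deck 118 mm above the table with the rocker (left) and two keys (right); behind it lies the cover, hinged at the rear, with a clear window.
- cover_left (a point): Press point on top of the cover at its front left corner, a ribbed pad at x = -40, y = +70 mm from the printer's origin. 140 mm above the table when ajar. Each corner has its own catch: about 10 N here takes it down 10 mm to a firm stop at 130 mm and past its catch; let go, it then stays at 130 to 132 mm. A corner that has not clicked springs back to 136 mm or more.
- cover_right (a point): The same point near the cover's front right corner (x = -40, y = -70 mm in the printer's frame).
- rocker (a joint): Black rocker switch on the deck's left side, 24 mm by 42 mm, long side along the printer's y, two facets in a shallow V about a pivot 125 mm above the table. 0 = off (left facet slopes up, right facet level), 0.4 rad = on (left facet pressed level, right facet up). It snaps over past the middle at about 4 N and stays.
- rocker_raised_end (a point): Press point on the rocker's facet that is raised while off, 16 mm to the printer's left (+y) of the pivot; 131 mm above the table when off, 125 mm (level) when on.
- feed_key (a joint): Long feed key: grey rectangular spring key, 38 mm along the printer's y by 18 mm, right of the deck's middle, its flat top 126 mm above the table, 8 mm proud of the deck. 0 = up, 0.005 m = fully down (about 4.5 N); counts as pressed from 0.0035 m, and springs back.
- feed_key_top (a point): Centre of the top of the long feed key; moves with it.
- round_key (a joint): Round grey key, 18 mm across, at the right end of the deck, 52 mm right of the feed key's centre, same height and spring. Not to be pressed.
- jar_tall: Larger closed screw-lid sample jar, 60 mm across, 75 mm high, loose, beside the printer's right side; origin at the centre of its underside, z up. Leave it.
- jar_small: Smaller closed screw-lid sample jar, 52 mm across, 62 mm high, loose, beside the printer's right side; origin at the centre of its underside, z up. Leave it.
- spare_roll: Spare roll of white labels, 68 mm across, 38 mm high, stands loose on its end left of the printer's front; origin at the centre of its underside, z up. Leave it.
- marker: Black marker pen, 126 mm long, 16 mm thick, lies loose in front of the printer; origin under its middle, x along the pen. Leave it.
- dish: Petri dish, 90 mm across, 15 mm high, loose on the table's left front; origin at the centre of its underside, z up. Leave it.

How it is judged:
By the outcome, as a careful person would: the job done as asked, in the order asked, and still so for the second after the job is handed in, with the robot touching nothing.
It also fails if it takes over 48 s, if anything falls off the work surface, if the arm or the gripper's body presses on something with over 40 N, if the wrist force passes 120 N, or if a joint passes its speed limit or range.

## Working session

There is one attempt and no reset: what is moved stays moved. The work goes in short steps, Python scripts to look and compute and a tool call to move; the robot and the scene stay as the last step left them, time stands still between calls to the robot, and variables do not carry over. Pictures are saved under pics/ and viewed, and the job is handed in when it is done.

Besides the shell and the picture viewer there is one more tool, called after "Emit:" as name([rows], argument=value, ...), one row to a line, values as JSON. send_rows: Moves the arm, as the interface text tells. Its arguments: {"type":"object","properties":{"targets":{"type":"array","items":{"type":"object","properties":{"tx":{"type":"number"},"ty":{"type":"number"},"tz":{"type":"number"},"wx":{"type":"number"},"wy":{"type":"number"},"wz":{"type":"number"},"fingers":{"type":"number"}}}},"newtons":{"type":"number"}},"required":["targets"]}

```bash
mkdir -p pics; ls; python3 - <<'E'
from bench import arm
import cv2,numpy as np
np.set_printoptions(precision=4,suppress=True)
print(arm.get_obs())
for n in("top","side"):
    m=arm.camera_model(n);print(n,m)
    cv2.imwrite(f"pics/{n}0.png",arm.grab_frame(n))
print(arm.camera_model("wrist"))
E
```

```text
pics
{'t': 0.0, 'joint_pos': array([-68.5615,   7.1338,  94.6326,  -0.0025,  78.3539,  -4.734 ]), 'dq': array([ 0.0313,  0.0119,  0.0247,  0.0051, -0.0304,  0.0283]), 'joint_efforts': array([  0.0006, -41.7601, -35.9935,   0.0774,   0.0491,  -0.0002]), 'position': array([ 0.2864, -0.5828,  0.2134]), 'tcp_rot': array([-93.5592,  89.8796, 112.6139]), 'contact_force': array([-0.5186, -0.1879,  0.0681]), 'moment': array([-0.0387,  0.0515,  0.0166]), 'width': 0.09512634863775925}
top {'camera_matrix': array([[438.6114,   0.    , 262.5806],
       [  0.    , 438.6114, 191.5827],
       [  0.    ,   0.    ,   1.    ]]), 'world_from_camera': array([[-0.0175, -0.9959,  0.0884,  0.4615],
       [-0.9998,  0.0164, -0.0136, -0.1691],
       [ 0.0121, -0.0886, -0.996 ,  1.1655],
       [ 0.    ,  0.    ,  0.    ,  1.    ]])}
side {'camera_matrix': array([[356.9666,   0.    , 261.8237],
       [  0.    , 356.9666, 191.7897],
       [  0.    ,   0.    ,   1.    ]]), 'world_from_camera': array([[ 0.8407,  0.3158, -0.4399,  1.0063],
       [ 0.5411, -0.5229,  0.6586, -0.8855],
       [-0.0221, -0.7917, -0.6105,  0.7462],
       [ 0.    ,  0.    ,  0.    ,  1.    ]])}
{'camera_matrix': array([[290.986 ,   0.    , 254.1028],
       [  0.    , 290.986 , 187.8582],
       [  0.    ,   0.    ,   1.    ]]), 'tool_from_camera': array([[-0.0007, -0.279 ,  0.9603, -0.1693],
       [ 1.    , -0.0002,  0.0006, -0.0014],
       [ 0.    ,  0.9603,  0.279 , -0.0784],
       [ 0.    ,  0.    ,  0.    ,  1.    ]])}
```

View pics/top0.png

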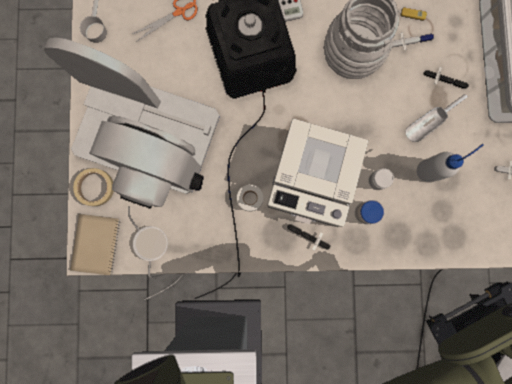

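View pics/side0.png

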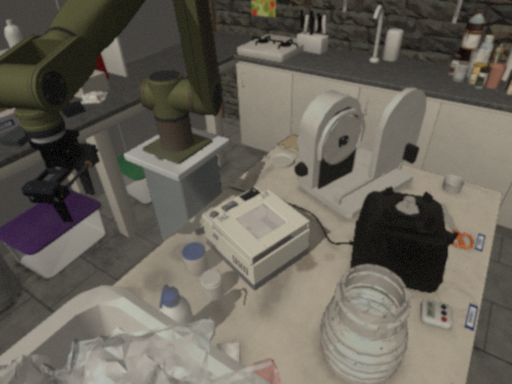

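The top picture shows the printer at about (320,170), with its deck in front (nearer the robot): rocker at (286,199), feed key at (316,208), round key at (336,213). The side picture shows it at about (255,235). I'll enlarge the top view.

```bash
python3 - <<'E'
import cv2
im=cv2.imread("pics/top0.png")[110:235,250:390]
cv2.imwrite("pics/top0z.png",cv2.resize(im,None,fx=5,fy=4.8,interpolation=cv2.INTER_CUBIC)[:600])
im=cv2.imread("pics/side0.png")[170:300,190:330]
cv2.imwrite("pics/side0z.png",cv2.resize(im,None,fx=4.5,fy=4.5,interpolation=cv2.INTER_CUBIC)[:600])
E
```

```text
(no output)
```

View pics/top0z.png

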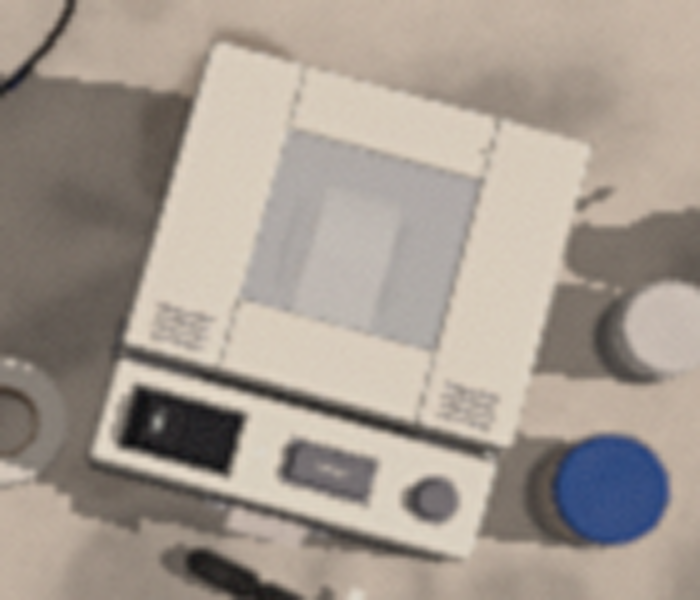

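View pics/side0z.png

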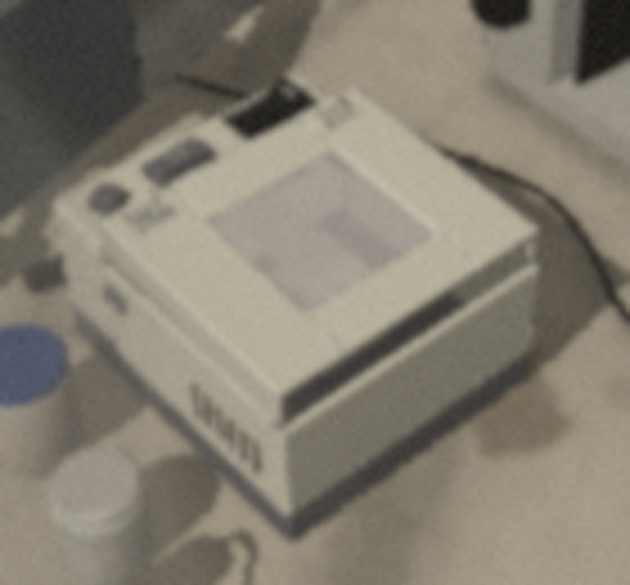

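In the enlarged top view: left pad (183,327), right pad (470,403), rocker (185,430), feed key (330,470), round key (432,499). I'll cast these as rays at the known heights and check them against the given sizes.

```bash
cat >h.py <<'E'
import numpy as np,cv2
from scipy.spatial.transform import Rotation as R
np.set_printoptions(precision=4,suppress=True)
def cast(m,uv,z,W=None):
    W=m["world_from_camera"] if W is None else W
    d=W[:3,:3]@np.linalg.inv(m["camera_matrix"])@[uv[0],uv[1],1]
    return W[:3,3]+d*(z-W[2,3])/d[2]
E
python3 - <<'E'
from h import *
from bench import arm
m=arm.camera_model("top")
g=lambda a,b:(250+(a+.5)/5-.5,110+(b+.5)/4.8-.5)
P=dict(L=(183,327,.14),Rt=(470,403,.14),feed=(330,470,.126),rnd=(432,499,.126),rock=(183,431,.125))
loc=dict(L=(-40,70),Rt=(-40,-70))
W={k:cast(m,g(a,b),z) for k,(a,b,z) in P.items()}
for k in W:print(k,W[k])
print("LR",np.linalg.norm(W['L']-W['Rt']),"feed-rnd",np.linalg.norm(W['feed']-W['rnd']))
d=W['L']-W['Rt'];yaw=np.degrees(np.arctan2(-d[0],d[1]));print("yaw",yaw)
d=W['feed']-W['rnd'];print("yaw2",np.degrees(np.arctan2(-d[0],d[1])))
y=np.radians(yaw);ex=np.array([np.cos(y),np.sin(y),0]);ey=np.array([-np.sin(y),np.cos(y),0])
o=(W['L']+W['Rt'])/2+.04*ex
print("origin",o)
for k in W:print(k,(W[k]-o)@ex,(W[k]-o)@ey)
for a,b in((-.11,.095),(-.11,-.095)):
  print("deck corner",o+a*ex+b*ey)
for a,b in ((92,458),(468,556)):
  print(cast(m,g(a,b),.118), [(cast(m,g(a,b),.118)-o)@e for e in(ex,ey)])
# side check
ms=arm.camera_model("side")
gs=lambda a,b:(190+(a+.5)/4.5-.5,170+(b+.5)/4.5-.5)
for k,(a,b,z) in dict(L=(340,110,.14),Rt=(150,215,.14),feed=(180,160,.126),rnd=(108,198,.126)).items(): print("side",k,cast(ms,gs(a,b),z))
E
```

```text
L [ 0.5844 -0.2394  0.14  ]
Rt [ 0.5447 -0.3736  0.14  ]
feed [ 0.5137 -0.3086  0.126 ]
rnd [ 0.4985 -0.3567  0.126 ]
rock [ 0.5343 -0.2393  0.125 ]
LR 0.13996774438341913 feed-rnd 0.05042038484313674
yaw -16.45441953465579
yaw2 -17.503472561568824
origin [ 0.6029 -0.3178  0.14  ]
L -0.040000000000000036 0.06998387219170954
Rt -0.04000000000000005 -0.0699838721917096
feed -0.0881611944562294 -0.016443615342210734
rnd -0.08908431135129866 -0.06685554907746881
rock -0.08808139822822329 0.05591758549586728
deck corner [ 0.5243 -0.1956  0.14  ]
deck corner [ 0.4705 -0.3778  0.14  ]
[ 0.522  -0.1959  0.118 ] [np.float64(-0.11213365784039468), np.float64(0.09404749956291332)]
[ 0.4702 -0.3745  0.118 ] [np.float64(-0.11122273418716397), np.float64(-0.09189653320496177)]
side L [ 0.5829 -0.2354  0.14  ]
side Rt [ 0.5424 -0.373   0.14  ]
side feed [ 0.5165 -0.312   0.126 ]
side rnd [ 0.5012 -0.3621  0.126 ]
```

```bash
cat >>h.py <<'E'
ROT=lambda o:R.from_euler('xyz',o["tcp_rot"],degrees=True).as_matrix()
yaw=np.radians(-16.8)
EX=np.array([np.cos(yaw),np.sin(yaw),0]);EY=np.array([-np.sin(yaw),np.cos(yaw),0])
O=np.array([.6026,-.3178,0])
def W(x,y,z):return O+EX*x+EY*y+np.array([0,0,z])
def rel(o,p):  # shift in tool axes, cm
    return ROT(o).T@(np.asarray(p)-o["position"])*100
def st():
    from bench import arm
    o=arm.get_obs();print("t",round(o["t"],2),"pos",o["position"],"F",o["contact_force"],"w",o["width"]);return o
E
python3 - <<'E'
from h import *
o=st();M=ROT(o);print(M)
# desired: x down, jaw axis y along printer +-EY or +-EX
for n,yv in(("EY",EY),("-EY",-EY),("EX",EX),("-EX",-EX)):
    xv=np.array([0,0,-1.]);D=np.c_[xv,yv,np.cross(xv,yv)]
    print(n,R.from_matrix(M.T@D).as_rotvec(degrees=True))
for n,p in dict(R=W(-.04,-.07,.2),L=W(-.04,.07,.2),K=W(-.088,.072,.2),F=W(-.0885,-.0155,.2)).items():print(n,p,rel(o,p))
E
```

```text
t 0.1 pos [ 0.2865 -0.5828  0.2135] F [-0.1568  1.3899  0.6886] w 0.09473214563747259
[[-0.0007  0.4411 -0.8975]
 [ 0.0018 -0.8975 -0.4411]
 [-1.     -0.0019 -0.0002]]
EY [-137.0283   -0.1341    0.0376]
-EY [42.9716  0.0299  0.1068]
EX [-47.0284  -0.0546   0.0971]
-EX [132.9716   0.1195   0.0672]
R [ 0.5441 -0.3733  0.2   ] [  1.3694  -7.4444 -32.363 ]
L [ 0.5845 -0.2392  0.2   ] [  1.3905 -17.688  -41.9059]
K [ 0.5392 -0.2234  0.2   ] [  1.3963 -21.1062 -38.5301]
F [ 0.5134 -0.3071  0.2   ] [  1.3831 -14.738  -32.5292]
```

Emit:
send_rows([
  {"tx":0,"ty":-0.5,"tz":-2.0,"wx":3,"fingers":1},
  {"tx":0,"ty":-1,"tz":-4.5,"wx":8,"fingers":1},
  {"tx":0,"ty":-1.8,"tz":-8,"wx":13,"fingers":1},
  {"tx":0,"ty":-2.6,"tz":-11.5,"wx":18,"fingers":1},
  {"tx":0,"ty":-3.5,"tz":-15,"wx":23,"fingers":1},
  {"tx":0,"ty":-4.3,"tz":-18.5,"wx":28,"fingers":1},
  {"tx":0,"ty":-5,"tz":-22,"wx":33,"fingers":1},
  {"tx":0,"ty":-5.7,"tz":-25,"wx":38,"fingers":1},
], newtons=20)

```text
schema error: expected keys tx, ty, tz, wx, wy, wz, fingers
```

```bash
python3 - <<'E'
from h import *
o=st();M=ROT(o);print(M)
yv=-EY;xv=np.array([0,0,-1.]);D=np.c_[xv,yv,np.cross(xv,yv)]
print(R.from_matrix(M.T@D).as_rotvec(degrees=True))
print(rel(o,W(-.04,-.07,.2)))
E
```

```text
t 0.1 pos [ 0.2865 -0.5828  0.2135] F [-0.1568  1.3899  0.6886] w 0.09473214563747259
[[-0.0007  0.4411 -0.8975]
 [ 0.0018 -0.8975 -0.4411]
 [-1.     -0.0019 -0.0002]]
[42.9716  0.0299  0.1068]
[  1.3694  -7.4444 -32.363 ]
```

All keys are needed in each row.

Emit:
send_rows([
  {"tx":0,"ty":-0.5,"tz":-2.0,"wx":3,"wy":0,"wz":0,"fingers":1},
  {"tx":0,"ty":-1,"tz":-4.5,"wx":8,"wy":0,"wz":0,"fingers":1},
  {"tx":0,"ty":-1.8,"tz":-8,"wx":13,"wy":0,"wz":0,"fingers":1},
  {"tx":0,"ty":-2.6,"tz":-11.5,"wx":18,"wy":0,"wz":0,"fingers":1},
  {"tx":0,"ty":-3.5,"tz":-15,"wx":23,"wy":0,"wz":0,"fingers":1},
  {"tx":0,"ty":-4.3,"tz":-18.5,"wx":28,"wy":0,"wz":0,"fingers":1},
  {"tx":0,"ty":-5,"tz":-22,"wx":33,"wy":0,"wz":0,"fingers":1},
  {"tx":0,"ty":-5.7,"tz":-25,"wx":38,"wy":0,"wz":0,"fingers":1},
], newtons=20)

```text
t: 0.77
position: [0.4873, -0.4201, 0.214]
tcp_rot: [-55.0, 89.9, 113.0]
contact_force: [0.3, -0.4, 0.1]
width: 0.0472
```

```bash
python3 - <<'E'
from h import *
o=st();M=ROT(o);print(M)
yv=-EY;xv=np.array([0,0,-1.]);D=np.c_[xv,yv,np.cross(xv,yv)]
print(R.from_matrix(M.T@D).as_rotvec(degrees=True))
print(rel(o,W(-.04,-.07,.2)))
E
```

```text
t 0.77 pos [ 0.4873 -0.4201  0.214 ] F [ 0.3413 -0.3554  0.1084] w 0.04718301648983209
[[-0.0004 -0.2085 -0.978 ]
 [ 0.0009 -0.978   0.2085]
 [-1.     -0.0008  0.0005]]
[4.764  0.0327 0.0428]
[ 1.4068 -5.761  -4.5816]
```

Emit:
send_rows([
  {"tx":0,"ty":-1.5,"tz":-1.2,"wx":3,"wy":0,"wz":0,"fingers":1},
  {"tx":0.5,"ty":-3,"tz":-2.4,"wx":5,"wy":0,"wz":0,"fingers":1},
  {"tx":1,"ty":-4.5,"tz":-3.6,"wx":5,"wy":0,"wz":0,"fingers":1},
  {"tx":1.4,"ty":-5.8,"tz":-4.6,"wx":5,"wy":0,"wz":0,"fingers":1},
  {"tx":1.4,"ty":-5.8,"tz":-4.6,"wx":5,"wy":0,"wz":0,"fingers":1},
  {"tx":1.4,"ty":-5.8,"tz":-4.6,"wx":5,"wy":0,"wz":0,"fingers":1},
  {"tx":1.4,"ty":-5.8,"tz":-4.6,"wx":5,"wy":0,"wz":0,"fingers":1},
  {"tx":1.4,"ty":-5.8,"tz":-4.6,"wx":5,"wy":0,"wz":0,"fingers":1},
])

```text
t: 1.43
position: [0.5423, -0.3754, 0.2009]
tcp_rot: [112.8, 90.0, -84.1]
contact_force: [0.3, 0.4, -0.0]
width: 0.0005
```

```bash
python3 - <<'E'
from h import *
from bench import arm
o=st();M=ROT(o);print(M)
yv=-EY;xv=np.array([0,0,-1.]);D=np.c_[xv,yv,np.cross(xv,yv)]
print(R.from_matrix(M.T@D).as_rotvec(degrees=True))
print(rel(o,W(-.04,-.07,.145)))
im=arm.grab_frame("wrist");cv2.imwrite("pics/w1.png",im)
m=arm.camera_model("wrist")
T=np.eye(4);T[:3,:3]=M;T[:3,3]=o["position"];Wc=T@m["tool_from_camera"]
np.save("wc1.npy",Wc)
V=np.linalg.inv(Wc);im=im.copy()
for n,p in dict(R=W(-.04,-.07,.14),L=W(-.04,.07,.14),K=W(-.088,.072,.131),F=W(-.0885,-.0155,.126),RD=W(-.0885,-.0675,.126)).items():
    c=V[:3,:3]@p+V[:3,3];u=m["camera_matrix"]@c/c[2];print(n,u[:2]);cv2.circle(im,(int(u[0]),int(u[1])),3,(0,0,255),1)
cv2.imwrite("pics/w1a.png",im)
E
```

```text
t 1.43 pos [ 0.5423 -0.3754  0.2009] F [ 0.2899  0.3778 -0.0299] w 0.0005445347815854523
[[ 0.     -0.2905 -0.9569]
 [-0.0004 -0.9569  0.2905]
 [-1.      0.0004 -0.0002]]
[-0.0855 -0.0097 -0.0232]
[ 5.5906 -0.2579 -0.1101]
R [251.734  199.0397]
L [ 83.6823 199.3161]
K [ 95.7378 246.3413]
F [193.1688 244.1239]
RD [249.3381 244.0291]
```

View pics/w1a.png

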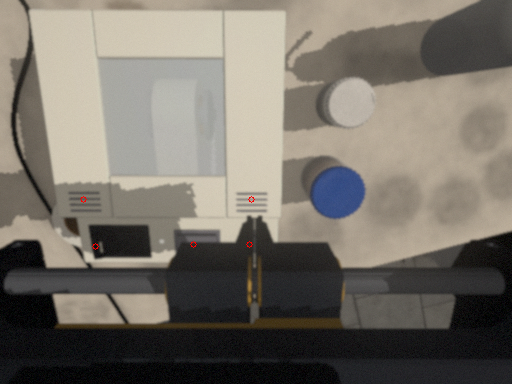

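The projected points sit on both ribbed pads (pad right at (252,199), pad left at (84,199)), so the measurement holds. I'll press the right corner, slowly.

Emit:
send_rows([
  {"tx":2,"ty":-0.2,"tz":-0.1,"wx":0,"wy":0,"wz":0,"fingers":1},
  {"tx":4,"ty":-0.2,"tz":-0.1,"wx":0,"wy":0,"wz":0,"fingers":1},
  {"tx":5.5,"ty":-0.2,"tz":-0.1,"wx":0,"wy":0,"wz":0,"fingers":1},
  {"tx":6.0,"ty":-0.2,"tz":-0.1,"wx":0,"wy":0,"wz":0,"fingers":1},
  {"tx":6.3,"ty":-0.2,"tz":-0.1,"wx":0,"wy":0,"wz":0,"fingers":1},
  {"tx":6.6,"ty":-0.2,"tz":-0.1,"wx":0,"wy":0,"wz":0,"fingers":1},
  {"tx":6.8,"ty":-0.2,"tz":-0.1,"wx":0,"wy":0,"wz":0,"fingers":1},
  {"tx":6.8,"ty":-0.2,"tz":-0.1,"wx":0,"wy":0,"wz":0,"fingers":1},
])

```text
t: 2.15
position: [0.5446, -0.374, 0.1344]
tcp_rot: [144.1, 89.9, -52.7]
contact_force: [-1.0, 0.1, 1.1]
width: 0.0005
```

```bash
python3 -c "
from h import *
o=st();print(rel(o,W(-.04,-.07,.13)))"
```

```text
t 2.15 pos [ 0.5446 -0.374   0.1344] F [-1.0141  0.0932  1.1205] w 0.000525160983102566
[ 0.442  -0.0515  0.0744]
```

Emit:
send_rows([
  {"tx":0.1,"ty":0,"tz":0,"wx":0,"wy":0,"wz":0,"fingers":1},
  {"tx":0.2,"ty":0,"tz":0,"wx":0,"wy":0,"wz":0,"fingers":1},
  {"tx":0.3,"ty":0,"tz":0,"wx":0,"wy":0,"wz":0,"fingers":1},
  {"tx":0.4,"ty":0,"tz":0,"wx":0,"wy":0,"wz":0,"fingers":1},
  {"tx":0.5,"ty":0,"tz":0,"wx":0,"wy":0,"wz":0,"fingers":1},
  {"tx":0.5,"ty":0,"tz":0,"wx":0,"wy":0,"wz":0,"fingers":1},
  {"tx":0.5,"ty":0,"tz":0,"wx":0,"wy":0,"wz":0,"fingers":1},
  {"tx":0.5,"ty":0,"tz":0,"wx":0,"wy":0,"wz":0,"fingers":1},
])

```text
t: 2.82
position: [0.5445, -0.374, 0.1304]
tcp_rot: [123.0, 89.9, -73.8]
contact_force: [-5.5, 0.3, 11.1]
width: 0.0008
```

```bash
python3 -c "
from h import *
o=st();print(rel(o,W(-.04,-.07,.13)))"
```

```text
t 2.82 pos [ 0.5445 -0.374   0.1304] F [-5.4998  0.2915 11.0978] w 0.0007698318972670192
[ 0.0442 -0.0634  0.0662]
```

Emit:
send_rows([
  {"tx":0.1,"ty":0,"tz":0,"wx":0,"wy":0,"wz":0,"fingers":1},
  {"tx":0.15,"ty":0,"tz":0,"wx":0,"wy":0,"wz":0,"fingers":1},
  {"tx":0.15,"ty":0,"tz":0,"wx":0,"wy":0,"wz":0,"fingers":1},
  {"tx":0.15,"ty":0,"tz":0,"wx":0,"wy":0,"wz":0,"fingers":1},
  {"tx":0.15,"ty":0,"tz":0,"wx":0,"wy":0,"wz":0,"fingers":1},
  {"tx":0.15,"ty":0,"tz":0,"wx":0,"wy":0,"wz":0,"fingers":1},
  {"tx":0.15,"ty":0,"tz":0,"wx":0,"wy":0,"wz":0,"fingers":1},
  {"tx":0.15,"ty":0,"tz":0,"wx":0,"wy":0,"wz":0,"fingers":1},
])

```text
t: 3.48
position: [0.5446, -0.3741, 0.1302]
tcp_rot: [121.9, 89.9, -74.9]
contact_force: [-7.7, 1.2, 16.0]
width: 0.0005
```

Firm stop at 130 mm with 16 N. I'll rise a little and check whether the corner follows.

Emit:
send_rows([
  {"tx":-0.2,"ty":0,"tz":0,"wx":0,"wy":0,"wz":0,"fingers":1},
  {"tx":-0.4,"ty":0,"tz":0,"wx":0,"wy":0,"wz":0,"fingers":1},
  {"tx":-0.5,"ty":0,"tz":0,"wx":0,"wy":0,"wz":0,"fingers":1},
  {"tx":-0.5,"ty":0,"tz":0,"wx":0,"wy":0,"wz":0,"fingers":1},
  {"tx":-0.5,"ty":0,"tz":0,"wx":0,"wy":0,"wz":0,"fingers":1},
  {"tx":-0.5,"ty":0,"tz":0,"wx":0,"wy":0,"wz":0,"fingers":1},
  {"tx":-0.5,"ty":0,"tz":0,"wx":0,"wy":0,"wz":0,"fingers":1},
  {"tx":-0.5,"ty":0,"tz":0,"wx":0,"wy":0,"wz":0,"fingers":1},
])

```text
t: 4.15
position: [0.5449, -0.3733, 0.1315]
tcp_rot: [160.0, 89.9, -36.8]
contact_force: [0.0, -2.9, 3.9]
width: 0.0001
```

```bash
python3 -c "
from h import *
o=st();print(ROT(o));print(rel(o,W(-.04,.07,.17)))"
```

```text
t 4.15 pos [ 0.5449 -0.3733  0.1315] F [ 0.0098 -2.9235  3.9235] w 0.00010091773414384468
[[ 0.0012 -0.2894 -0.9572]
 [-0.0009 -0.9572  0.2894]
 [-1.      0.0005 -0.0014]]
[ -3.8554 -13.9802   0.0766]
```

Emit:
send_rows([
  {"tx":-1.5,"ty":0,"tz":0,"wx":0,"wy":0,"wz":0,"fingers":1},
  {"tx":-3.9,"ty":0,"tz":0,"wx":0,"wy":0,"wz":0,"fingers":1},
  {"tx":-3.9,"ty":-3,"tz":0,"wx":0,"wy":0,"wz":0,"fingers":1},
  {"tx":-3.9,"ty":-7,"tz":0,"wx":0,"wy":0,"wz":0,"fingers":1},
  {"tx":-3.9,"ty":-11,"tz":0,"wx":0,"wy":0,"wz":0,"fingers":1},
  {"tx":-3.9,"ty":-14,"tz":0,"wx":0,"wy":0,"wz":0,"fingers":1},
  {"tx":-3.9,"ty":-14,"tz":0,"wx":0,"wy":0,"wz":0,"fingers":1},
  {"tx":-3.9,"ty":-14,"tz":0,"wx":0,"wy":0,"wz":0,"fingers":1},
])

```text
t: 4.82
position: [0.5847, -0.2367, 0.1697]
tcp_rot: [-22.8, 89.9, 140.6]
contact_force: [-0.4, 0.2, -0.7]
width: 0.0002
```

```bash
python3 -c "
from h import *
from bench import arm
o=st();print(rel(o,W(-.04,.07,.13)))
cv2.imwrite('pics/w2.png',arm.grab_frame('wrist'))"
```

```text
t 4.82 pos [ 0.5847 -0.2367  0.1697] F [-0.3838  0.2167 -0.694 ] w 0.00018612490362871154
[ 3.9708  0.2479 -0.0628]
```

View pics/w2.png

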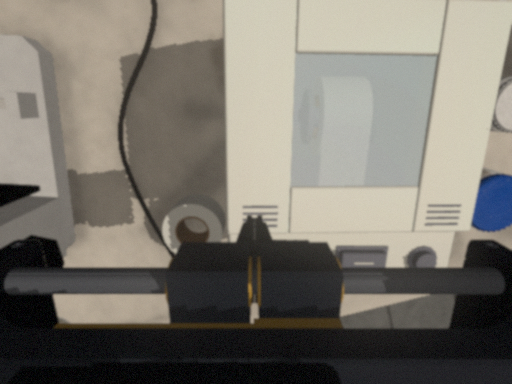

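The wrist view shows the left pad at (261,216) just ahead of the fingertips (255,222), and the right pad at (443,215). Pressing the left one, with a small 2 mm side correction.

Emit:
send_rows([
  {"tx":1,"ty":0.2,"tz":-0.05,"wx":0,"wy":0,"wz":0,"fingers":1},
  {"tx":2.3,"ty":0.2,"tz":-0.05,"wx":0,"wy":0,"wz":0,"fingers":1},
  {"tx":2.9,"ty":0.2,"tz":-0.05,"wx":0,"wy":0,"wz":0,"fingers":1},
  {"tx":3.2,"ty":0.2,"tz":-0.05,"wx":0,"wy":0,"wz":0,"fingers":1},
  {"tx":3.5,"ty":0.2,"tz":-0.05,"wx":0,"wy":0,"wz":0,"fingers":1},
  {"tx":3.8,"ty":0.2,"tz":-0.05,"wx":0,"wy":0,"wz":0,"fingers":1},
  {"tx":4.0,"ty":0.2,"tz":-0.05,"wx":0,"wy":0,"wz":0,"fingers":1},
  {"tx":4.1,"ty":0.2,"tz":-0.05,"wx":0,"wy":0,"wz":0,"fingers":1},
])

```text
t: 5.53
position: [0.5841, -0.241, 0.1299]
tcp_rot: [-17.4, 89.9, 145.7]
contact_force: [-5.4, 4.4, 10.8]
width: 0.0008
```

```bash
python3 -c "
from h import *
o=st();print(rel(o,W(-.04,.07,.13)))"
```

```text
t 5.53 pos [ 0.5841 -0.241   0.1299] F [-5.3683  4.3581 10.8169] w 0.0008436356508079424
[-0.0132 -0.1814  0.0129]
```

Pushing 1.5 mm further into the stop, then letting up within the same call.

Emit:
send_rows([
  {"tx":0.1,"ty":-0.1,"tz":0,"wx":0,"wy":0,"wz":0,"fingers":1},
  {"tx":0.2,"ty":-0.1,"tz":0,"wx":0,"wy":0,"wz":0,"fingers":1},
  {"tx":0.2,"ty":-0.1,"tz":0,"wx":0,"wy":0,"wz":0,"fingers":1},
  {"tx":0.2,"ty":-0.1,"tz":0,"wx":0,"wy":0,"wz":0,"fingers":1},
  {"tx":0.2,"ty":-0.1,"tz":0,"wx":0,"wy":0,"wz":0,"fingers":1},
  {"tx":0.2,"ty":-0.1,"tz":0,"wx":0,"wy":0,"wz":0,"fingers":1},
  {"tx":0.2,"ty":-0.1,"tz":0,"wx":0,"wy":0,"wz":0,"fingers":1},
  {"tx":0.2,"ty":-0.1,"tz":0,"wx":0,"wy":0,"wz":0,"fingers":1},
])

```text
t: 6.2
position: [0.5842, -0.2409, 0.1297]
tcp_rot: [38.9, 89.9, -157.9]
contact_force: [-8.3, 1.9, 14.1]
width: 0.0004
```

Emit:
send_rows([
  {"tx":-0.2,"ty":0,"tz":0,"wx":0,"wy":0,"wz":0,"fingers":1},
  {"tx":-0.5,"ty":0,"tz":0,"wx":0,"wy":0,"wz":0,"fingers":1},
  {"tx":-0.5,"ty":0,"tz":0,"wx":0,"wy":0,"wz":0,"fingers":1},
  {"tx":-0.5,"ty":0,"tz":0,"wx":0,"wy":0,"wz":0,"fingers":1},
  {"tx":-0.6,"ty":0,"tz":0,"wx":0,"wy":0,"wz":0,"fingers":1},
  {"tx":-0.6,"ty":0,"tz":0,"wx":0,"wy":0,"wz":0,"fingers":1},
  {"tx":-0.6,"ty":0,"tz":0,"wx":0,"wy":0,"wz":0,"fingers":1},
  {"tx":-0.6,"ty":0,"tz":0,"wx":0,"wy":0,"wz":0,"fingers":1},
])

```text
t: 6.87
position: [0.5849, -0.2399, 0.1327]
tcp_rot: [-12.9, 90.0, 150.2]
contact_force: [0.1, -0.1, 0.1]
width: 0.0008
```

```bash
python3 -c "
from h import *
o=st();print(rel(o,W(-.06,.07,.23)))"
```

```text
t 6.87 pos [ 0.5849 -0.2399  0.1327] F [ 0.1335 -0.1398  0.0677] w 0.0007714978647413884
[-9.7278 -0.0579  2.0615]
```

No force on the left at 132.7 mm, so it has latched. The right gave 3.9 N at 131.5 mm, which is ambiguous, so I'll rise and look.

Emit:
send_rows([
  {"tx":-2,"ty":0,"tz":0,"wx":0,"wy":0,"wz":0,"fingers":1},
  {"tx":-5,"ty":0,"tz":0.5,"wx":0,"wy":0,"wz":0,"fingers":1},
  {"tx":-8,"ty":0,"tz":3,"wx":0,"wy":0,"wz":0,"fingers":1},
  {"tx":-8,"ty":2,"tz":5,"wx":0,"wy":0,"wz":0,"fingers":1},
  {"tx":-8,"ty":4,"tz":7,"wx":0,"wy":0,"wz":0,"fingers":1},
  {"tx":-8,"ty":6,"tz":8,"wx":0,"wy":0,"wz":0,"fingers":1},
  {"tx":-8,"ty":6,"tz":8,"wx":0,"wy":0,"wz":0,"fingers":1},
  {"tx":-8,"ty":6,"tz":8,"wx":0,"wy":0,"wz":0,"fingers":1},
])

```text
t: 7.53
position: [0.4907, -0.2748, 0.2132]
tcp_rot: [-151.3, 90.0, 11.8]
contact_force: [0.1, 0.2, 0.6]
width: 0.0008
```

```bash
python3 - <<'E'
from h import *
from bench import arm
o=st();im=arm.grab_frame("wrist");cv2.imwrite("pics/w3.png",im)
T=np.eye(4);T[:3,:3]=ROT(o);T[:3,3]=o["position"];np.save("wc3.npy",T@arm.camera_model("wrist")["tool_from_camera"])
s=arm.grab_frame("side")
cv2.imwrite("pics/side3.png",s)
cv2.imwrite("pics/side3z.png",cv2.resize(s[170:300,190:330],None,fx=4.5,fy=4.5,interpolation=cv2.INTER_CUBIC))
E
```

```text
t 7.53 pos [ 0.4907 -0.2748  0.2132] F [0.0792 0.2197 0.5559] w 0.0007610897701251838
```

View pics/w3.png

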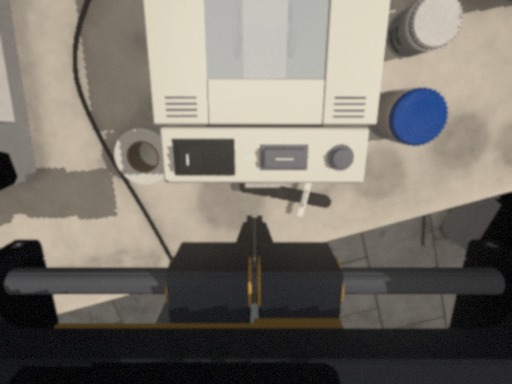

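View pics/side3z.png

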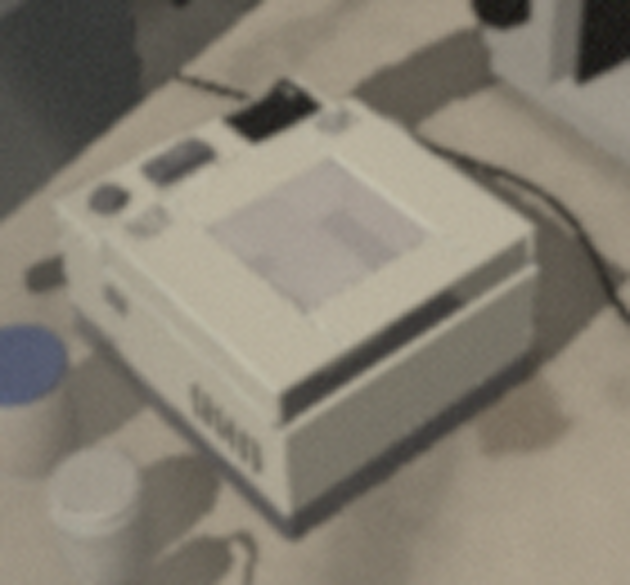

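In the wrist view the pads are at (181,106) and (349,106), rocker (204,157), feed key (284,158), round key (341,158). In the side view both pads have moved down. I'll measure how far.

```bash
python3 - <<'E'
from h import *
from bench import arm
a=cv2.imread("pics/side0.png",0).astype(np.float32);b=cv2.imread("pics/side3.png",0).astype(np.float32)
m=arm.camera_model("side");V=np.linalg.inv(m["world_from_camera"])
def proj(p):
    c=V[:3,:3]@p+V[:3,3];u=m["camera_matrix"]@c/c[2];return u[:2]
up=lambda im:cv2.resize(im,None,fx=8,fy=8,interpolation=cv2.INTER_CUBIC)
for n,l in (("L",(-.04,.07)),("R",(-.04,-.07)),("deckref",(-.0885,-.0155)),("rear",(.1,.07))):
    u=proj(W(*l,.14 if n in"LR" else .126));x,y=np.round(u).astype(int)
    T=up(a[y-5:y+6,x-7:x+8]);S=up(b[y-10:y+13,x-11:x+12])
    r=cv2.matchTemplate(S,T,cv2.TM_CCOEFF_NORMED);_,s,_,loc=cv2.minMaxLoc(r)
    d=np.array(loc)/8-np.array([4,5])
    print(n,u,"shift",d,"score",s,"px for -8,-10mm",(proj(W(*l,.132))-proj(W(*l,.140)))[1],(proj(W(*l,.130))-proj(W(*l,.140)))[1])
# wrist: ray onto plane, spacing -> height
Wc=np.load("wc3.npy");mw=arm.camera_model("wrist")
g=cv2.imread("pics/w3.png",0)
def pad(x0,x1):
    z=g[92:121,x0:x1].astype(float);bg=np.median(z);w=np.where(z<bg-25,bg-z,0);yy,xx=np.mgrid[92:121,x0:x1];return (xx*w).sum()/w.sum(),(yy*w).sum()/w.sum()
p,q=pad(160,204),pad(329,372);print(p,q)
for z in(.130,.132,.136,.14):
    A,B=cast(mw,p,z,Wc),cast(mw,q,z,Wc);print(z,np.linalg.norm(A-B),A,B)
for n,uv,z in(("rock",(204,157),.126),("feed",(284,158),.126),("rnd",(341,158),.126)):
    c=cast(mw,uv,z,Wc);print(n,c,(c-O)@EX,(c-O)@EY)
E
```

```text
L [264.9188 194.98  ] shift [-0.25   1.625] score 0.8830603361129761 px for -8,-10mm 2.2767105883831107 2.842369101925641
R [223.4053 217.6861] shift [-0.75  1.5 ] score 0.916804313659668 px for -8,-10mm 2.3307945869354967 2.9096136516209015
deckref [229.7663 203.8018] shift [0.125 0.125] score 0.9602250456809998 px for -8,-10mm 2.2837104220281503 2.8510596053649238
rear [301.1386 224.6899] shift [-0.25  -0.375] score 0.9887654781341553 px for -8,-10mm 2.354271375754138 2.9388547335401256
(np.float64(180.30186264751885), np.float64(105.70393146594625)) (np.float64(348.66318110684307), np.float64(106.58379570351401))
0.13 0.1407441789680149 [ 0.5814 -0.2373  0.13  ] [ 0.5397 -0.3717  0.13  ]
0.132 0.13962998633905077 [ 0.5812 -0.2377  0.132 ] [ 0.5399 -0.3711  0.132 ]
0.136 0.13740160108112243 [ 0.581  -0.2387  0.136 ] [ 0.5403 -0.3699  0.136 ]
0.14 0.1351732158231941 [ 0.5807 -0.2396  0.14  ] [ 0.5407 -0.3687  0.14  ]
rock [ 0.5343 -0.2407  0.126 ] -0.08766410685604477 0.05403138478118204
feed [ 0.5127 -0.3087  0.126 ] -0.08873339527878768 -0.01725871373159842
rnd [ 0.4979 -0.3573  0.126 ] -0.08885361822326099 -0.06808603534763502
```

The wrist spacing puts the pads at about 132 mm and both corners shifted alike. To settle it, I'll probe the right corner at 133–134 mm: it should give no force if it is latched.

```bash
python3 -c "
from h import *
o=st();print(rel(o,W(-.04,-.07,.1335)))"
```

```text
t 7.63 pos [ 0.4915 -0.274   0.213 ] F [-0.1653 -0.0012  0.4008] w 0.0007653361321820638
[ 7.9492  7.9768 -7.9058]
```

Emit:
send_rows([
  {"tx":0,"ty":2.5,"tz":-2.5,"wx":0,"wy":0,"wz":0,"fingers":1},
  {"tx":0,"ty":5,"tz":-5,"wx":0,"wy":0,"wz":0,"fingers":1},
  {"tx":2,"ty":7.5,"tz":-7.5,"wx":0,"wy":0,"wz":0,"fingers":1},
  {"tx":4.5,"ty":7.9,"tz":-7.9,"wx":0,"wy":0,"wz":0,"fingers":1},
  {"tx":7,"ty":7.9,"tz":-7.9,"wx":0,"wy":0,"wz":0,"fingers":1},
  {"tx":7.8,"ty":7.9,"tz":-7.9,"wx":0,"wy":0,"wz":0,"fingers":1},
  {"tx":7.9,"ty":7.9,"tz":-7.9,"wx":0,"wy":0,"wz":0,"fingers":1},
  {"tx":7.9,"ty":7.9,"tz":-7.9,"wx":0,"wy":0,"wz":0,"fingers":1},
])

```text
t: 8.3
position: [0.5444, -0.372, 0.1339]
tcp_rot: [-40.1, 90.0, 123.2]
contact_force: [-0.3, -0.5, 1.1]
width: 0.0005
```

Emit:
send_rows([
  {"tx":0,"ty":0,"tz":0,"wx":0,"wy":0,"wz":0,"fingers":1},
  {"tx":0,"ty":0,"tz":0,"wx":0,"wy":0,"wz":0,"fingers":1},
  {"tx":0,"ty":0,"tz":0,"wx":0,"wy":0,"wz":0,"fingers":1},
  {"tx":0,"ty":0,"tz":0,"wx":0,"wy":0,"wz":0,"fingers":1},
  {"tx":0,"ty":0,"tz":0,"wx":0,"wy":0,"wz":0,"fingers":1},
  {"tx":0,"ty":0,"tz":0,"wx":0,"wy":0,"wz":0,"fingers":1},
  {"tx":0,"ty":0,"tz":0,"wx":0,"wy":0,"wz":0,"fingers":1},
  {"tx":0,"ty":0,"tz":0,"wx":0,"wy":0,"wz":0,"fingers":1},
])

```text
t: 8.97
position: [0.5438, -0.3728, 0.1342]
tcp_rot: [177.1, 90.0, -19.8]
contact_force: [-0.0, -0.5, 0.4]
width: 0.0003
```

No force at 134 mm. My first press read only 1.1 N at that same height, though, so I'll press to the stop again to be certain.

Emit:
send_rows([
  {"tx":0.1,"ty":0,"tz":0,"wx":0,"wy":0,"wz":0,"fingers":1},
  {"tx":0.2,"ty":0,"tz":0,"wx":0,"wy":0,"wz":0,"fingers":1},
  {"tx":0.2,"ty":0,"tz":0,"wx":0,"wy":0,"wz":0,"fingers":1},
  {"tx":0.2,"ty":0,"tz":0,"wx":0,"wy":0,"wz":0,"fingers":1},
  {"tx":0.2,"ty":0,"tz":0,"wx":0,"wy":0,"wz":0,"fingers":1},
  {"tx":0.2,"ty":0,"tz":0,"wx":0,"wy":0,"wz":0,"fingers":1},
  {"tx":0.2,"ty":0,"tz":0,"wx":0,"wy":0,"wz":0,"fingers":1},
  {"tx":0.2,"ty":0,"tz":0,"wx":0,"wy":0,"wz":0,"fingers":1},
])

```text
t: 9.63
position: [0.5439, -0.3729, 0.1322]
tcp_rot: [100.4, 90.0, -96.5]
contact_force: [-0.9, -0.6, 0.0]
width: 0.0005
```

Emit:
send_rows([
  {"tx":0.2,"ty":0,"tz":0,"wx":0,"wy":0,"wz":0,"fingers":1},
  {"tx":0.4,"ty":0,"tz":0,"wx":0,"wy":0,"wz":0,"fingers":1},
  {"tx":0.6,"ty":0,"tz":0,"wx":0,"wy":0,"wz":0,"fingers":1},
  {"tx":0.6,"ty":0,"tz":0,"wx":0,"wy":0,"wz":0,"fingers":1},
  {"tx":0.6,"ty":0,"tz":0,"wx":0,"wy":0,"wz":0,"fingers":1},
  {"tx":0.6,"ty":0,"tz":0,"wx":0,"wy":0,"wz":0,"fingers":1},
  {"tx":0.6,"ty":0,"tz":0,"wx":0,"wy":0,"wz":0,"fingers":1},
  {"tx":0.6,"ty":0,"tz":0,"wx":0,"wy":0,"wz":0,"fingers":1},
])

```text
t: 10.3
position: [0.5439, -0.3733, 0.1298]
tcp_rot: [115.3, 89.9, -81.5]
contact_force: [-5.4, 3.2, 13.8]
width: -0.0002
```

Emit:
send_rows([
  {"tx":-0.2,"ty":0,"tz":0,"wx":0,"wy":0,"wz":0,"fingers":1},
  {"tx":-0.4,"ty":0,"tz":0,"wx":0,"wy":0,"wz":0,"fingers":1},
  {"tx":-0.6,"ty":0,"tz":0,"wx":0,"wy":0,"wz":0,"fingers":1},
  {"tx":-0.6,"ty":0,"tz":0,"wx":0,"wy":0,"wz":0,"fingers":1},
  {"tx":-0.6,"ty":0,"tz":0,"wx":0,"wy":0,"wz":0,"fingers":1},
  {"tx":-0.6,"ty":0,"tz":0,"wx":0,"wy":0,"wz":0,"fingers":1},
  {"tx":-0.6,"ty":0,"tz":0,"wx":0,"wy":0,"wz":0,"fingers":1},
  {"tx":-0.6,"ty":0,"tz":0,"wx":0,"wy":0,"wz":0,"fingers":1},
])

```text
t: 10.97
position: [0.5438, -0.3727, 0.1317]
tcp_rot: [-22.5, 90.0, 140.7]
contact_force: [-0.6, 0.4, -0.4]
width: 0.0007
```

```bash
python3 -c "
from h import *
o=st();print(rel(o,W(-.088,.071,.16)))"
```

```text
t 10.97 pos [ 0.5438 -0.3727  0.1317] F [-0.5601  0.4333 -0.371 ] w 0.0006720418117724948
[ -2.8234 -14.0552   4.7613]
```

The right corner is latched: no contact at 132.2 mm, stop at 129.8 mm. Now to above the rocker's raised end.

Emit:
send_rows([
  {"tx":-1.5,"ty":0,"tz":0,"wx":0,"wy":0,"wz":0,"fingers":1},
  {"tx":-2.8,"ty":-2,"tz":0.7,"wx":0,"wy":0,"wz":0,"fingers":1},
  {"tx":-2.8,"ty":-5.5,"tz":2,"wx":0,"wy":0,"wz":0,"fingers":1},
  {"tx":-2.8,"ty":-9,"tz":3,"wx":0,"wy":0,"wz":0,"fingers":1},
  {"tx":-2.8,"ty":-12,"tz":4,"wx":0,"wy":0,"wz":0,"fingers":1},
  {"tx":-2.8,"ty":-14,"tz":4.8,"wx":0,"wy":0,"wz":0,"fingers":1},
  {"tx":-2.8,"ty":-14,"tz":4.8,"wx":0,"wy":0,"wz":0,"fingers":1},
  {"tx":-2.8,"ty":-14,"tz":4.8,"wx":0,"wy":0,"wz":0,"fingers":1},
])

```text
t: 11.63
position: [0.5388, -0.2242, 0.1613]
tcp_rot: [157.5, 89.9, -39.2]
contact_force: [0.2, -0.1, -0.8]
width: 0.0006
```

```bash
python3 -c "
from h import *
o=st();print(rel(o,W(-.088,.071,.125)))"
```

```text
t 11.63 pos [ 0.5388 -0.2242  0.1613] F [ 0.2219 -0.0595 -0.7583] w 0.0006484806325416907
[ 3.6322  0.0104 -0.0078]
```

Emit:
send_rows([
  {"tx":1,"ty":0,"tz":0,"wx":0,"wy":0,"wz":0,"fingers":1},
  {"tx":2,"ty":0,"tz":0,"wx":0,"wy":0,"wz":0,"fingers":1},
  {"tx":2.7,"ty":0,"tz":0,"wx":0,"wy":0,"wz":0,"fingers":1},
  {"tx":3,"ty":0,"tz":0,"wx":0,"wy":0,"wz":0,"fingers":1},
  {"tx":3.2,"ty":0,"tz":0,"wx":0,"wy":0,"wz":0,"fingers":1},
  {"tx":3.4,"ty":0,"tz":0,"wx":0,"wy":0,"wz":0,"fingers":1},
  {"tx":3.6,"ty":0,"tz":0,"wx":0,"wy":0,"wz":0,"fingers":1},
  {"tx":3.7,"ty":0,"tz":0,"wx":0,"wy":0,"wz":0,"fingers":1},
])

```text
t: 12.3
position: [0.5381, -0.2253, 0.1252]
tcp_rot: [18.2, 89.9, -178.6]
contact_force: [-7.8, 3.4, 13.7]
width: 0.0001
```

Emit:
send_rows([
  {"tx":0.05,"ty":0,"tz":0,"wx":0,"wy":0,"wz":0,"fingers":1},
  {"tx":0.05,"ty":0,"tz":0,"wx":0,"wy":0,"wz":0,"fingers":1},
  {"tx":0.05,"ty":0,"tz":0,"wx":0,"wy":0,"wz":0,"fingers":1},
  {"tx":0.05,"ty":0,"tz":0,"wx":0,"wy":0,"wz":0,"fingers":1},
  {"tx":0.05,"ty":0,"tz":0,"wx":0,"wy":0,"wz":0,"fingers":1},
  {"tx":0.05,"ty":0,"tz":0,"wx":0,"wy":0,"wz":0,"fingers":1},
  {"tx":0.05,"ty":0,"tz":0,"wx":0,"wy":0,"wz":0,"fingers":1},
  {"tx":0.05,"ty":0,"tz":0,"wx":0,"wy":0,"wz":0,"fingers":1},
])

```text
t: 12.97
position: [0.5381, -0.2253, 0.1252]
tcp_rot: [34.2, 89.9, -162.6]
contact_force: [-7.0, 1.9, 11.0]
width: 0.0003
```

At the stop at 125 mm (level) with 11 N. I'll retreat and look.

Emit:
send_rows([
  {"tx":-1,"ty":0,"tz":0,"wx":0,"wy":0,"wz":0,"fingers":1},
  {"tx":-3,"ty":0,"tz":0,"wx":0,"wy":0,"wz":0,"fingers":1},
  {"tx":-6,"ty":0,"tz":1,"wx":0,"wy":0,"wz":0,"fingers":1},
  {"tx":-8,"ty":2,"tz":3,"wx":0,"wy":0,"wz":0,"fingers":1},
  {"tx":-8,"ty":5,"tz":5,"wx":0,"wy":0,"wz":0,"fingers":1},
  {"tx":-8,"ty":7,"tz":5,"wx":0,"wy":0,"wz":0,"fingers":1},
  {"tx":-8,"ty":7,"tz":5,"wx":0,"wy":0,"wz":0,"fingers":1},
  {"tx":-8,"ty":7,"tz":5,"wx":0,"wy":0,"wz":0,"fingers":1},
])

```text
t: 13.63
position: [0.4701, -0.2781, 0.203]
tcp_rot: [-166.2, 90.0, -3.1]
contact_force: [-1.0, 0.1, 0.2]
width: 0.0004
```

```bash
python3 - <<'E'
from h import *
from bench import arm
o=st();im=arm.grab_frame("wrist");s=arm.grab_frame("side")
a=cv2.resize(im[60:210,110:410],None,fx=2.5,fy=2,interpolation=cv2.INTER_CUBIC)
b=cv2.resize(s[180:240,190:340],None,fx=5,fy=4.5,interpolation=cv2.INTER_CUBIC)
cv2.imwrite("pics/c4.png",np.vstack([a,b]))
T=np.eye(4);T[:3,:3]=ROT(o);T[:3,3]=o["position"];np.save("wc4.npy",T@arm.camera_model("wrist")["tool_from_camera"]);cv2.imwrite("pics/w4.png",im)
print(rel(o,W(-.0885,-.0165,.14)))
E
```

```text
t 13.63 pos [ 0.4701 -0.2781  0.203 ] F [-1.0045  0.0899  0.1673] w 0.0003779472719185964
[ 6.307   1.6087 -4.9766]
```

View pics/c4.png

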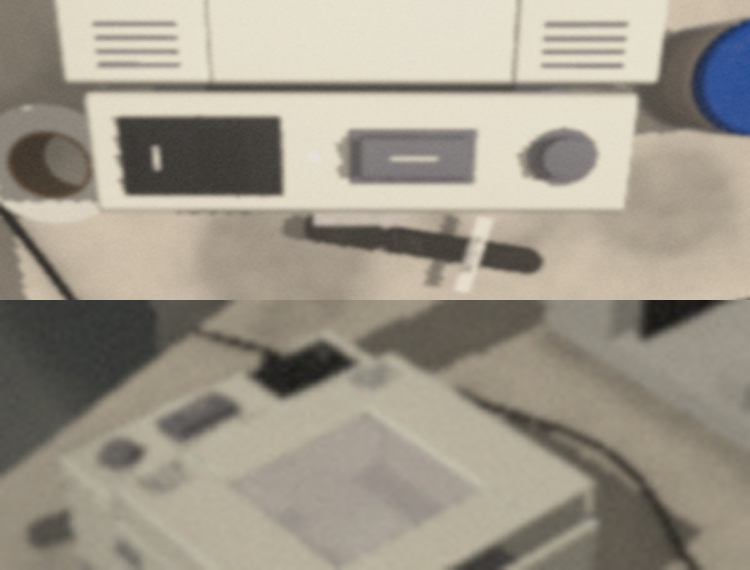

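The left facet is now level, and in the side view the right end stands raised, so the switch is on. The feed key is at (415,158) in the crop. Moving above it and pressing.

Emit:
send_rows([
  {"tx":1,"ty":0.5,"tz":-1.5,"wx":0,"wy":0,"wz":0,"fingers":1},
  {"tx":2,"ty":1,"tz":-3.2,"wx":0,"wy":0,"wz":0,"fingers":1},
  {"tx":3.5,"ty":1.6,"tz":-5,"wx":0,"wy":0,"wz":0,"fingers":1},
  {"tx":5.5,"ty":1.6,"tz":-5,"wx":0,"wy":0,"wz":0,"fingers":1},
  {"tx":6.3,"ty":1.6,"tz":-5,"wx":0,"wy":0,"wz":0,"fingers":1},
  {"tx":6.3,"ty":1.6,"tz":-5,"wx":0,"wy":0,"wz":0,"fingers":1},
  {"tx":6.3,"ty":1.6,"tz":-5,"wx":0,"wy":0,"wz":0,"fingers":1},
  {"tx":6.3,"ty":1.6,"tz":-5,"wx":0,"wy":0,"wz":0,"fingers":1},
])

```text
t: 14.4
position: [0.5141, -0.3071, 0.1408]
tcp_rot: [163.3, 89.9, -33.5]
contact_force: [-0.2, -0.6, -0.1]
width: 0.0005
```

```bash
python3 - <<'E'
from h import *
from bench import arm
o=st();print(rel(o,W(-.0885,-.0165,.121)))
Wc=np.load("wc4.npy");c=cast(arm.camera_model("wrist"),(110+415/2.5,60+158/2),.126,Wc);print(c,rel(o,c))
E
```

```text
t 14.4 pos [ 0.5141 -0.3071  0.1408] F [-0.1654 -0.5671 -0.1009] w 0.0005346364959293958
[1.9801 0.119  0.0693]
[ 0.5118 -0.3094  0.126 ] [1.48   0.2909 0.1559]
```

Emit:
send_rows([
  {"tx":0.6,"ty":0.15,"tz":0.1,"wx":0,"wy":0,"wz":0,"fingers":1},
  {"tx":1.2,"ty":0.15,"tz":0.1,"wx":0,"wy":0,"wz":0,"fingers":1},
  {"tx":1.5,"ty":0.15,"tz":0.1,"wx":0,"wy":0,"wz":0,"fingers":1},
  {"tx":1.8,"ty":0.15,"tz":0.1,"wx":0,"wy":0,"wz":0,"fingers":1},
  {"tx":2.0,"ty":0.15,"tz":0.1,"wx":0,"wy":0,"wz":0,"fingers":1},
  {"tx":2.1,"ty":0.15,"tz":0.1,"wx":0,"wy":0,"wz":0,"fingers":1},
  {"tx":2.1,"ty":0.15,"tz":0.1,"wx":0,"wy":0,"wz":0,"fingers":1},
  {"tx":2.1,"ty":0.15,"tz":0.1,"wx":0,"wy":0,"wz":0,"fingers":1},
])

```text
t: 15.07
position: [0.5122, -0.3085, 0.1212]
tcp_rot: [47.8, 90.0, -149.0]
contact_force: [-5.8, 3.1, 11.0]
width: 0.0006
```

Emit:
send_rows([
  {"tx":0.05,"ty":0,"tz":0,"wx":0,"wy":0,"wz":0,"fingers":1},
  {"tx":0.05,"ty":0,"tz":0,"wx":0,"wy":0,"wz":0,"fingers":1},
  {"tx":0.05,"ty":0,"tz":0,"wx":0,"wy":0,"wz":0,"fingers":1},
  {"tx":0.05,"ty":0,"tz":0,"wx":0,"wy":0,"wz":0,"fingers":1},
  {"tx":0.05,"ty":0,"tz":0,"wx":0,"wy":0,"wz":0,"fingers":1},
  {"tx":0.05,"ty":0,"tz":0,"wx":0,"wy":0,"wz":0,"fingers":1},
  {"tx":0.05,"ty":0,"tz":0,"wx":0,"wy":0,"wz":0,"fingers":1},
  {"tx":0.05,"ty":0,"tz":0,"wx":0,"wy":0,"wz":0,"fingers":1},
])

```text
t: 15.73
position: [0.5122, -0.3085, 0.1211]
tcp_rot: [58.6, 90.0, -138.2]
contact_force: [-5.9, 3.9, 13.0]
width: 0.0003
```

Fully down: 121 mm, stopped hard at 13 N. Letting it come up and withdrawing.

Emit:
send_rows([
  {"tx":-0.5,"ty":0,"tz":0,"wx":0,"wy":0,"wz":0,"fingers":1},
  {"tx":-1,"ty":0,"tz":0,"wx":0,"wy":0,"wz":0,"fingers":1},
  {"tx":-3,"ty":0,"tz":0,"wx":0,"wy":0,"wz":0,"fingers":1},
  {"tx":-6,"ty":0,"tz":1,"wx":0,"wy":0,"wz":0,"fingers":1},
  {"tx":-9,"ty":0,"tz":4,"wx":0,"wy":0,"wz":0,"fingers":1},
  {"tx":-9,"ty":0,"tz":6,"wx":0,"wy":0,"wz":0,"fingers":1},
  {"tx":-9,"ty":0,"tz":6,"wx":0,"wy":0,"wz":0,"fingers":1},
  {"tx":-9,"ty":0,"tz":6,"wx":0,"wy":0,"wz":0,"fingers":1},
])

```text
t: 16.4
position: [0.4545, -0.2909, 0.2082]
tcp_rot: [173.1, 89.9, -23.7]
contact_force: [0.1, -0.9, -0.4]
width: -0.0
```

```bash
python3 - <<'E'
from h import *
from bench import arm
o=st();im=arm.grab_frame("wrist");s=arm.grab_frame("side");cv2.imwrite("pics/w5.png",im)
cv2.imwrite("pics/top5.png",arm.grab_frame("top"))
a=cv2.resize(im[60:210,110:410],None,fx=2.5,fy=2,interpolation=cv2.INTER_CUBIC)
b=cv2.resize(s[180:240,190:340],None,fx=5,fy=4.5,interpolation=cv2.INTER_CUBIC)
cv2.imwrite("pics/c5.png",np.vstack([a,b]))
T=np.eye(4);T[:3,:3]=ROT(o);T[:3,3]=o["position"];Wc=T@arm.camera_model("wrist")["tool_from_camera"];np.save("wc5.npy",Wc)
E
```

```text
t 16.4 pos [ 0.4545 -0.2909  0.2082] F [ 0.1256 -0.8779 -0.448 ] w -1.1381584317573363e-05
```

View pics/c5.png

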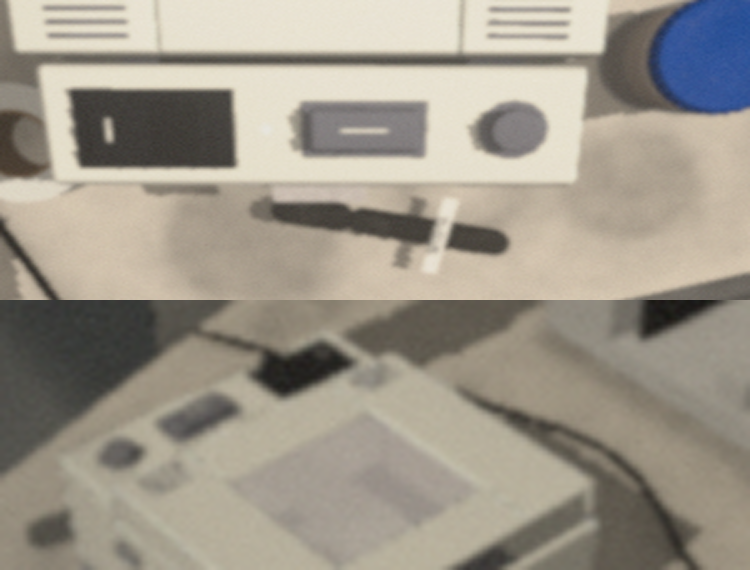

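View pics/w5.png

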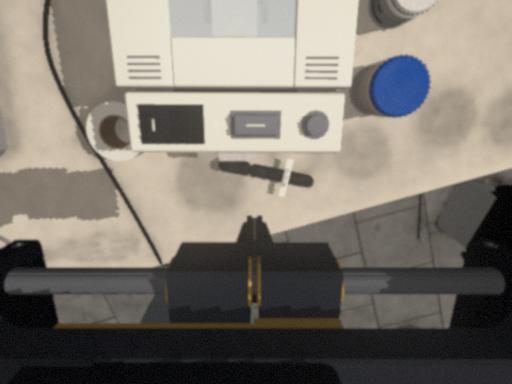

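The cover is down at both pads (143,66) and (321,68), the rocker is on and the feed key is up. The jar, roll and pen are where they were. One last cover-height check, then I'll hand in.

```bash
python3 - <<'E'
from h import *
from bench import arm
Wc=np.load("wc5.npy");mw=arm.camera_model("wrist");g=cv2.imread("pics/w5.png",0)
def pad(x0,x1):
    z=g[52:82,x0:x1].astype(float);bg=np.median(z);w=np.where(z<bg-25,bg-z,0);yy,xx=np.mgrid[52:82,x0:x1];return (xx*w).sum()/w.sum(),(yy*w).sum()/w.sum()
p,q=pad(122,168),pad(300,345);print(p,q)
for z in(.130,.132,.136):print(z,np.linalg.norm(cast(mw,p,z,Wc)-cast(mw,q,z,Wc)))
a=cv2.imread("pics/top0.png");b=cv2.imread("pics/top5.png")
d=cv2.absdiff(a,b).max(2)
for n,(x,y) in dict(blue=(371,211),white=(381,178),roll=(250,197),pen=(307,236),dish=(150,243)).items():print(n,d[y-14:y+15,x-14:x+15].mean())
E
```

```text
(np.float64(143.1928945973016), np.float64(67.09067342249455)) (np.float64(321.65085130533487), np.float64(66.88399545970488))
0.13 0.14111087152546262
0.132 0.1399709884719484
0.136 0.13769122236491993
blue 13.847800237812129
white 11.87039239001189
roll 10.14268727705113
pen 75.27586206896552
dish 14.116527942925089
```

View pics/top5.png

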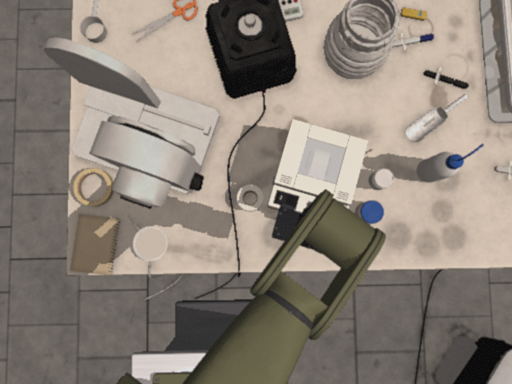

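The pad spacing gives a cover height of 132 mm. The arm hides the pen in the top view, but the wrist view shows it in place. Handing in.

```bash
python3 -c "
from bench import arm
print(arm.finish_job())"
```

```text
the job is handed in; nothing more can be done
None
```

I carried out all three steps in order and handed the job in at about 16.6 s of robot time, with the arm clear of the printer. No verdict is reported, so what follows rests on my own checks.

- **Cover:** I pressed the right corner, then the left, each to its firm stop at about 130 mm with 14–16 N. The right corner still read 3.9 N at 131.5 mm when I first let up, so I probed it and pressed it to the stop a second time. After that neither corner pushed back at about 132 mm. The last wrist picture puts both pads at about 132 mm. A rough side-view estimate showed less travel, about 5–6 mm instead of 8–10. I trusted the contact checks over it.
- **Rocker:** I pushed the raised left end down to its stop at 125 mm. The side picture then showed the right end standing up, which means on.
- **Feed key:** I pressed it to its stop at 121 mm, 5 mm down, and released it. It looks up again in the last pictures, but I did not measure its height.
- **Left alone:** I did not press the round key. In the last top view the jars, roll and dish are unmoved. The arm hid the pen there, but the wrist pictures show it in the same place.

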